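# Wedge the splash panel shut

## Task

The catch of the splash screen beside the banding wheel is gone: swing its panel fully shut against the stop, then take the wooden wedge by its heel and tap it thin end first, from the front and square to the screen, under the free half of the panel until it jams there. Jam it firmly, with a last push of about 15 N, so that it stays tight when you let go, but do not ram it, and leave the other things alone.

Things in the scene. Friction and masses are not known exactly. Their poses are not given: they have to be found in the camera images.
- screen_frame: Fixed low wooden standing frame of the splash screen: two posts 135 mm high, 178 mm apart, on feet joined by a rear runner. Origin on the table midway between the posts, in the mid-plane of the shut panel. Its x axis points from the front through the screen to the rear (the wedge is driven along +x); y points from the hinge post to the free post; z up. Rear runner: x = 73 to 97 mm, 16 mm high.
- shut_edge (a point): Point fixed to the frame: where the front face of the shut panel has its free edge, 104 mm above the table. Axes as the frame's.
- wedge_line (a point): Point on the table below the front face of the shut panel, in its free half (25 mm from the middle towards the free post, 50 mm from the shut free edge): the best place for the wedge. Axes as the frame's.
- hinge_axis (a point): Point on the table on the vertical hinge axis of the panel (frame x = 0, y = -75 mm).
- splash_panel (a joint): Hinge of the plywood splash panel (150 mm wide, 12 mm thick, 105 mm high, top about 114 to 122 mm above the table), in rad: 0 = fully shut against the stop, growing as the free edge swings to the front (frame -x). Swings with slight friction and stays where left. Gap between table and its lower edge 9 to 17 mm, differing from time to time and not measured. A wedge force on it over 20 N strains the hinges.
- wedge_heel (a point): Centre of the wedge's upright heel (block 36 mm long, 30 mm wide, 45 mm high; this point is 22.5 mm above the wedge's flat underside): grip it across the 30 mm width (y). x axis points to the thin end, z up.
- wedge_tip (a point): Middle of the wedge's thin end, 2 mm above the underside, 148 mm along +x from the heel centre. The sloping top rises from 4 mm at this end to 30 mm at the heel (130 mm long, 1 in 5, 30 mm wide).
- wedge: The loose pale wooden wedge, 166 mm long, about 0.2 kg. Origin under the centre of the heel, on the underside; x to the thin end. Friction coefficient on wood and table about 0.6: once jammed it stays by friction when let go. The jam is stiff: each further 2 mm of travel adds about 6 N of push. A last push of 10 to 20 N along the wedge (sliding on the table alone takes less) leaves it pressing on the panel with about 6 to 15 N, which is right.
- wood_rib: Bystander: flat wooden rib, 58 x 109 x 8 mm, loose; leave alone.
- ring_cutter: Bystander: plain metal ring cutter, 67 mm across, 22 mm high, loose; leave alone.

How it is judged (in metres and radians):
On the way, in this order (a step that is already met when the one before it is completed fails the run):
1. the panel is swung fully shut against its stop (value of joint splash_panel below 0.03 rad), for 0.2 s.
2. the wedge is jammed under the shut panel (contact force between wedge and splash_panel above 5 N and value of joint splash_panel below 0.04 rad), for 0.2 s.
At the end, for the whole second after the job is handed in: Panel shut within 0.04 rad, wedge let go, flat and at rest in its free half, square to the screen within 0.3 rad, thin end past the panel, pressing on the panel with more than 5 N (all of step 2 and x of wedge_tip in the frame of screen_frame above 0.01 m and y of wedge_tip in the frame of screen_frame between -0.005 and 0.065 m and angle between the x axis of wedge and the x axis of screen_frame, either way round below 0.3 rad and angle between wedge's own z axis and vertical below 0.1 rad and linear speed of wedge below 0.01 m/s); the robot touches nothing.
It fails at once if the wedge is rammed so hard that it strains the hinges (contact force between wedge and splash_panel above 20 N).
It fails at once if a bystander is moved (distance of any of wood_rib, ring_cutter from where it was at the start of the episode above 0.02 m).
It also fails if it takes over 61 s, if anything falls off the work surface, if the arm or the gripper's body presses on something with over 40 N, if the wrist force passes 120 N, or if a joint passes its speed limit or range.

## Robot

A 6-joint arm with a two-finger parallel gripper is mounted at the origin on a cart in front of the work surface, level with it; the furniture and walls round the work are solid. World frame = base frame: x ahead of the robot, y to its left, z up, the work surface at z = 0. Lengths are in mm, angles in rad, forces in N, time in s.
With the tool pointing down it reaches from about 300 to 825 mm from the base axis. Payload 5.4 kg.
Tool frame: the origin (TCP) lies at the centre of the arm's flange, where the gripper is bolted on; the fingertips stand 190 mm ahead of it and the grasp point (between the pads) lies 171 mm ahead of it; z points along the fingers, y is the direction in which the jaws open and shut (so a half turn about z gives the same grasp; the last joint's range is limited). The gripper opens to 92 mm and grips with 3 to 60 N. Pads are 20 mm wide; open, the fingers measure 128 mm over their backs; the gripper's body (75 mm by 189 mm) begins 69 mm behind the grasp point.
Start: joints at [1.101, 0.158, 1.597, -0, 1.386, -0.21], TCP at [147.722, 555.685, 404.701] pointing down, gripper open.
Joint ranges: [-2.91, 2.91], [-0.94, 2.29], [0.18, 2.7], [-1.29, 4.43], [0.17, 2.64], [-3, 3]. Speed limits (rad/s): [2.57, 2.57, 3.14, 3.14, 3.14, 3.14].

## Interface

Orientations are given as [roll, pitch, yaw] about the fixed x, y, z axes, in that order (R = Rz(yaw) Ry(pitch) Rx(roll)).
In Python, from workcell import robot gives the robot as it stands. The module is installed in compiled form; this text tells all that it offers.
- The arm moves only by the shell command python3 -m handwheel 'ROWS' [FORCE]. ROWS is JSON, a list of rows, each a list of 3 entries, a list of its own where there are three numbers: the shift along the tool's x, y, z in m, then the turn about the tool's z in degrees, then the closure, from 0 (fully open) to 1 (shut). In form: [[[tx, ty, tz], yaw, gripper], ...]. A call has 1 to 5 rows; each row shifts and turns the commanded pose from where the row before left it, along the tool's axes as they then stand; what a row does not reach is not made up. A row lasts 1/10 s, in which the tool goes at most 50 mm and 8.59 degrees, less where a joint would pass 70% of its speed; a pose out of reach is approached as far as the arm can. A call with a gripper value outside its range is refused whole. The fingers move at their own pace and stop on an object; FORCE is the grip in N (left out, the last holds). Time passes only in rows, so rows that do not move let the fingers close. It gives the time, the measured TCP pose, the force and the opening at its end, in the units of the state.
- robot.read_state(): the state, without advancing time (a new reading comes with each control period).
- robot.read_camera(name): name is "scene" or "top"; returns a dict with "pixels" (384x512x3 uint8, red, green, blue), "z_map" (384x512 float32, mm along the optical axis (not along the pixel's ray), 0 where there is no reading), "intrinsics" (3x3 intrinsics, pixels), "R" (3x3) and "t" (3): a world point X has camera coordinates R X + t. Camera axes: x right, y down, z forward; pixel columns grow to the right and rows downward; lengths in mm; the calibration is good to about 2 mm. A picture is of the moment at which its call begins.
- robot.sign_off(): hands the job in, once; it reports no verdict.
The state is a dict: "t": time; "joints": joint angles; "joint_velocities": joint speeds; "joint_efforts": joint torques, N m; "ee_pos": TCP position; "tool_rot": TCP orientation; "contact_force": force on the tool from outside, world axes, zero at the start; "torque": the same for the moment, N m; "finger_gap": opening from 0.0 (shut) to 1.0 (fully open).
Only numpy, scipy, OpenCV 4.12 (cv2) and the standard library are available. Lean on these libraries where they do the work, as an engineer would, in place of code of your own. Each camera call takes 0.05 s, during which the arm holds its last target.

## Working session

There is one attempt and no reset: what is moved stays moved. The work goes in short steps, Python scripts to look and compute and a shell command to move; the robot and the scene stay as the last step left them, time stands still between calls to the robot, and variables do not carry over. Pictures are saved under pics/ and viewed, and the job is handed in when it is done.

```bash
mkdir -p pics; ls; python3 - <<'E'
from workcell import robot
import numpy as np,cv2
s=robot.read_state();print(s)
for n in("scene","top"):
    c=robot.read_camera(n);np.savez(f"{n}0.npz",**c)
    cv2.imwrite(f"pics/{n}0.png",c["pixels"][:,:,::-1]);print(n,c["intrinsics"],c["R"],c["t"])
E
```

```text
pics
{'t': 0.0, 'joints': array([ 1.10089569e+00,  1.59041072e-01,  1.59821648e+00,  2.04676960e-06,
        1.38617747e+00, -2.10080068e-01]), 'joint_velocities': array([ 9.83684749e-05, -3.37636675e-04,  6.22370518e-05, -8.70978287e-04,
        5.74771543e-04,  3.37847610e-04]), 'joint_efforts': array([ 1.44624217e-03, -3.85576165e+01, -3.22105551e+01,  7.00977724e-02,
        3.78666760e-02, -1.75915166e-04]), 'ee_pos': array([147.60454767, 555.44991973, 403.73095947]), 'tool_rot': array([-3.13979121e+00, -3.86171372e-04,  2.88177136e+00]), 'contact_force': array([ 0.54249331,  0.06999353, -1.17670359]), 'torque': array([-0.01482351,  0.0031891 , -0.0278007 ]), 'finger_gap': 0.9974065124131404}
scene [[372.53271269   0.         257.73141847]
 [  0.         372.53271269 191.62567901]
 [  0.           0.           1.        ]] [[ 0.71392981 -0.70009857  0.01289299]
 [-0.32747573 -0.35010726 -0.87760159]
 [ 0.61892154  0.62232379 -0.4792173 ]] [-365.71965413  265.37260778  595.1137895 ]
top [[441.90038774   0.         260.06216834]
 [  0.         441.90038774 189.43248973]
 [  0.           0.           1.        ]] [[-0.02259216 -0.99950165 -0.02204628]
 [-0.98742337  0.02575976 -0.15598565]
 [ 0.15647582  0.01824496 -0.98751326]] [  29.94505878  505.87932728 1080.13269675]
```

View pics/scene0.png

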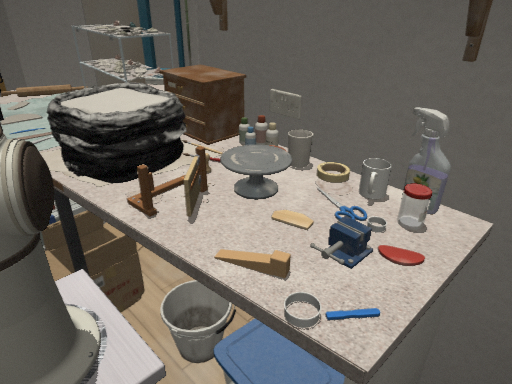

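View pics/top0.png

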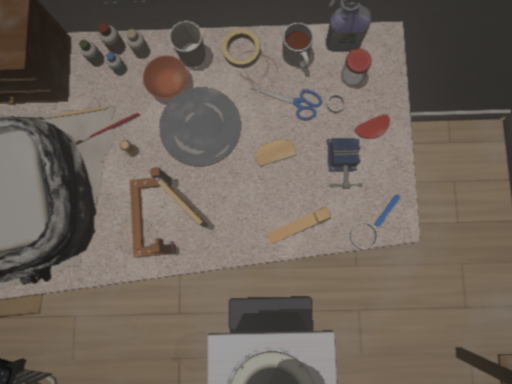

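```bash
cat > h.py <<'E'
import numpy as np,cv2
def load(n):
    return dict(np.load(n))
def pts(c):
    K=c["intrinsics"];z=c["z_map"].astype(float)
    v,u=np.indices(z.shape)
    P=np.stack([(u-K[0,2])/K[0,0]*z,(v-K[1,2])/K[1,1]*z,z],-1)
    W=(P-c["t"])@c["R"]
    W[z==0]=np.nan
    return W
def ray(c,u,v,h):
    K=c["intrinsics"];d=c["R"].T@np.array([(u-K[0,2])/K[0,0],(v-K[1,2])/K[1,1],1]);o=-c["R"].T@c["t"]
    return o+d*(h-o[2])/d[2]
E
python3 - <<'E'
from h import *
c=load("top0.npz");W=pts(c)
im=c["pixels"][:,:,::-1].copy()
np.set_printoptions(precision=0,suppress=True)
for u,v in[(155,175),(155,172),(155,247),(137,210),(165,182),(180,200),(203,222),(297,226),(322,215),(270,238),(363,235),(275,152),(30,200),(80,200),(200,125),(30,60),(120,145),(240,250)]:
    print(u,v,W[v,u])
roi=im[150:270,110:430]
cv2.imwrite("pics/roi0.png",cv2.resize(roi[:,:230],None,fx=3.4,fy=3.4,interpolation=cv2.INTER_CUBIC))
Z=W[...,2];hm=np.clip(np.nan_to_num(Z)*255/160,0,255).astype(np.uint8)
cv2.imwrite("pics/hm0.png",cv2.resize(cv2.applyColorMap(hm,2)[150:270,110:340],None,fx=3.4,fy=3.4,interpolation=0))
E
```

```text
155 175 [532. 261. 134.]
155 172 [539. 261. 135.]
155 247 [365. 260. 132.]
137 210 [465. 338.  13.]
165 182 [518. 242. 116.]
180 200 [474. 206. 116.]
203 222 [422. 153. 103.]
297 226 [413. -74.  19.]
322 215 [ 437. -135.   44.]
270 238 [385.  -4.   6.]
363 235 [ 387. -244.   -0.]
275 152 [611. -24.   6.]
30 200 [471. 517. 201.]
80 200 [479. 442. 121.]
200 125 [660. 160. 104.]
30 60 [796. 537. 200.]
120 145 [629. 373.  55.]
240 250 [356.  73.   2.]
```

View pics/roi0.png

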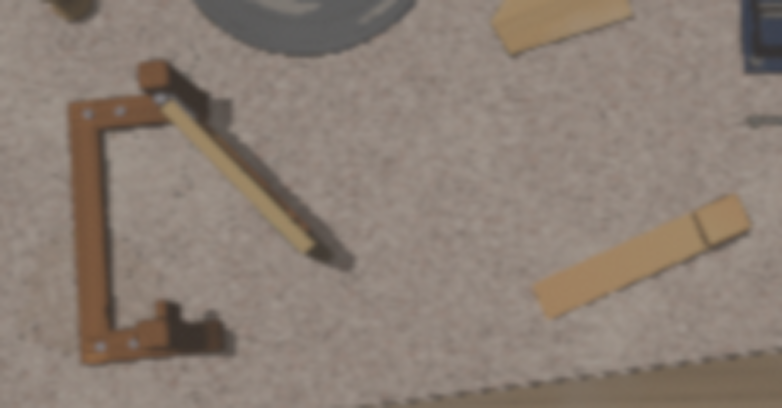

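View pics/hm0.png

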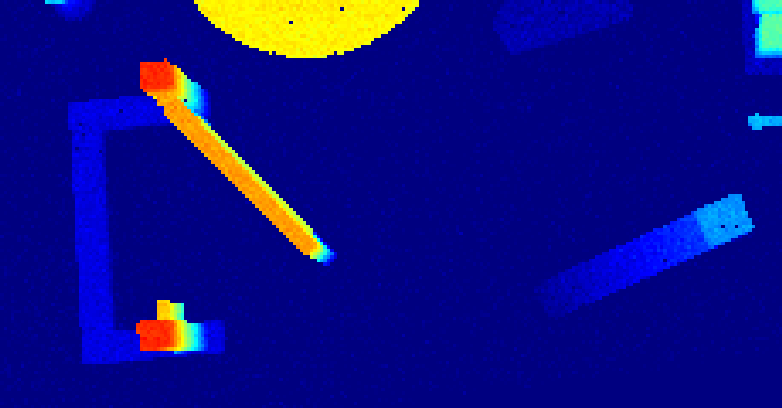

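```bash
python3 - <<'E'
from h import *
np.set_printoptions(precision=1,suppress=True)
c=load("top0.npz");W=pts(c)
u0,v0=110,150
S=np.zeros(W.shape[:2],bool);S[150:270,110:225]=True
Z=W[...,2]
post=S&(Z>128)
n,l=cv2.connectedComponents(post.astype(np.uint8))
for i in range(1,n):
    p=W[l==i]
    if len(p)>20:print("post",len(p),cv2.minAreaRect(p[:,:2].astype(np.float32)),np.median(p,0))
m=S&(Z>7)&(Z<22);m[:,145:]=False
p=W[m];print("runner",len(p),cv2.minAreaRect(p[:,:2].astype(np.float32)),np.median(p[:,2]))
l2=cv2.fitLine(p[(p[:,0]>385)&(p[:,0]<510)&(p[:,1]>320)][:,:2].astype(np.float32),cv2.DIST_HUBER,0,.01,.01);print(l2.ravel())
m=S&(Z>112)&(Z<124);m[:,:158]=False;m[:178]=False;m[235:]=False
p=W[m];print("panel top",len(p),cv2.minAreaRect(p[:,:2].astype(np.float32)),np.percentile(p[:,2],[5,50,95]))
S[:]=False;S[195:255,260:340]=True
m=S&(Z>3.5);n,l,st,_=cv2.connectedComponentsWithStats(m.astype(np.uint8));i=1+np.argmax(st[1:,4])
p=W[l==i];print("wedge",cv2.minAreaRect(p[:,:2].astype(np.float32)))
p=p[p[:,2]>38];print("heel",len(p),cv2.minAreaRect(p[:,:2].astype(np.float32)),np.median(p,0))
E
```

```text
post 78 ((541.2866821289062, 261.5362548828125), (19.48459815979004, 21.194324493408203), 6.6583027839660645) [540.1 261.3 133.1]
post 84 ((362.5133056640625, 260.0443420410156), (22.846057891845703, 18.19293785095215), 89.10974884033203) [362.7 259.  133.7]
runner 859 ((486.1746826171875, 336.0745849609375), (281.29290771484375, 44.0924186706543), 5.96732234954834) 14.857209164001109
[  1.    0.1 446.7 339.2]
panel top 315 ((473.30340576171875, 207.4031219482422), (149.55078125, 13.598986625671387), 44.36509704589844) [112.6 115.3 118.4]
wedge ((415.6168212890625, -77.07633209228516), (33.09951400756836, 165.980712890625), 21.203088760375977)
heel 169 ((439.7207336425781, -137.21681213378906), (29.826488494873047, 36.01441192626953), 21.0938663482666) [ 439.6 -137.4   43.2]
```

```bash
python3 -m handwheel '[[[0,0,0],8.5,1],[[0,0,0],8.5,1],[[0,0,0],8.5,1],[[0,0,0],8.5,1],[[0,0,0],8.5,1]]' 20; python3 -m handwheel '[[[0,0,0],8,1],[[0,0,0],8,1],[[0,0,0],8,1],[[0,0,0],8,1],[[0,0,0],0,1]]'
cat > go.py <<'E'
import sys,numpy as np
from workcell import robot
s=robot.read_state();p=s["ee_pos"];y=s["tool_rot"][2]
t=np.array(list(map(float,sys.argv[1:4])));d=t-p
print("t",s["t"],"pos",p.round(1),"rot",np.rad2deg(s["tool_rot"]).round(2),"F",s["contact_force"].round(1),"gap",round(float(s["finger_gap"]),3))
print("tool delta mm",[round(float(v),1) for v in(d[0]*np.cos(y)+d[1]*np.sin(y),d[0]*np.sin(y)-d[1]*np.cos(y),-d[2])])
E
python3 go.py 475 130 404
```

```text
t: 0.6
ee_pos: [147.6, 555.5, 404.1]
tool_rot: [-3.141, 0.001, 2.134]
contact_force: [-0.4, 0.1, 0.0]
finger_gap: 0.588
t: 1.1
ee_pos: [147.7, 555.6, 404.2]
tool_rot: [-3.141, 0.001, 1.581]
contact_force: [-0.6, 0.4, 0.3]
finger_gap: 0.149
t 1.1 pos [147.7 555.6 404.2] rot [-1.7997e+02  5.0000e-02  9.0590e+01] F [-0.6  0.4  0.3] gap 0.149
tool delta mm [-428.9, 322.9, 0.2]
```

```bash
python3 -m handwheel '[[[-0.045,0.01,0],0,1],[[-0.045,0.01,0],0,1],[[-0.045,0.01,0],0,1],[[-0.045,0.015,0],0,1],[[-0.04,0.02,0],0,1]]' ; python3 -m handwheel '[[[-0.035,0.035,0],0,1],[[-0.035,0.035,0],0,1],[[-0.035,0.035,0],0,1],[[-0.035,0.035,0],0,1],[[-0.035,0.035,0],0,1]]'; python3 -m handwheel '[[[-0.015,0.04,0],0,1],[[-0.01,0.035,0],0,1],[[0,0,0],0,1]]' ; python3 go.py 475 130 262
```

```text
t: 1.6
ee_pos: [214.6, 334.6, 404.3]
tool_rot: [-3.141, 0.0, 1.587]
contact_force: [1.0, -0.7, 0.3]
finger_gap: 0.005
t: 2.1
ee_pos: [392.9, 161.4, 404.8]
tool_rot: [3.141, -0.0, 1.585]
contact_force: [0.4, 0.8, 1.0]
finger_gap: 0.007
t: 2.4
ee_pos: [469.9, 137.3, 403.9]
tool_rot: [-3.141, 0.0, 1.582]
contact_force: [-0.7, -0.5, 0.6]
finger_gap: 0.0
t 2.4 pos [469.9 137.3 403.9] rot [-1.7997e+02  3.0000e-02  9.0620e+01] F [-0.7 -0.5  0.6] gap 0.0
tool delta mm [-7.3, 5.0, 141.9]
```

```bash
python3 -m handwheel '[[[-0.007,0.005,0.04],0,1],[[0,0,0.04],0,1],[[0,0,0.04],0,1],[[0,0,0.022],0,1],[[0,0,0],0,1]]' ; python3 go.py 410 215 262
```

```text
t: 2.9
ee_pos: [469.7, 132.5, 259.2]
tool_rot: [-3.133, 0.0, 1.584]
contact_force: [-0.4, -0.1, -0.2]
finger_gap: 0.003
t 2.9 pos [469.7 132.5 259.2] rot [-179.52    0.     90.79] F [-0.4 -0.1 -0.2] gap 0.003
tool delta mm [83.3, -58.5, -2.8]
```

```bash
python3 -m handwheel '[[[0.014,-0.010,0],0,1],[[0.014,-0.010,0],0,1],[[0.014,-0.010,0],0,1],[[0.014,-0.010,0],0,1],[[0.014,-0.010,0],0,1]]' ;python3 -m handwheel '[[[0.012,-0.008,0],0,1],[[0.010,-0.004,0],0,1],[[0.005,0,0],0,1],[[0.0,0,0],0,1]]' ; python3 go.py 410 244 262
```

```text
t: 3.4
ee_pos: [421.5, 202.5, 264.9]
tool_rot: [3.138, -0.0, 1.584]
contact_force: [1.3, 0.4, 0.1]
finger_gap: 0.003
t: 3.8
ee_pos: [409.4, 229.0, 263.0]
tool_rot: [3.141, -0.0, 1.583]
contact_force: [0.5, 0.3, 0.5]
finger_gap: 0.008
t 3.8 pos [409.4 229.  263. ] rot [ 1.7997e+02 -1.0000e-02  9.0690e+01] F [0.5 0.3 0.5] gap 0.008
tool delta mm [15.0, 0.8, 1.0]
```

```bash
python3 -m handwheel '[[[0.006,0,0],0,1],[[0.006,0,0],0,1],[[0.0,0,0],0,1],[[0.0,0,0],0,1]]' ;python3 -m handwheel '[[[0.003,0,0],0,1],[[0.0,0,0],0,1],[[0.0,0,0],0,1]]'; python3 -m handwheel '[[[0.002,0,0],0,1],[[0.0,0,0],0,1],[[0.0,0,0],0,1]]'
```

```text
t: 4.2
ee_pos: [409.7, 237.5, 262.7]
tool_rot: [-3.139, 0.011, 1.584]
contact_force: [-1.8, -24.2, 9.6]
finger_gap: 0.009
t: 4.5
ee_pos: [409.8, 238.8, 262.7]
tool_rot: [-3.138, 0.018, 1.585]
contact_force: [-1.8, -37.1, 12.4]
finger_gap: 0.006
t: 4.8
ee_pos: [409.9, 239.6, 262.6]
tool_rot: [-3.137, 0.022, 1.586]
contact_force: [-2.9, -45.4, 15.3]
finger_gap: 0.003
```

```bash
python3 -m handwheel '[[[-0.008,0,0],0,1],[[-0.010,0,0],0,1],[[-0.03,0,0],0,1],[[-0.04,0,-0.03],0,1],[[-0.04,0,-0.04],0,0.2]]' ; python3 -m handwheel '[[[-0.05,0,-0.01],0,0.2],[[-0.05,0,0],0,0.2],[[-0.05,0,0],0,0.2],[[-0.04,0,0],0,0.2],[[-0.04,0,0],0,0.2]]'; python3 - <<'E'
from workcell import robot
import numpy as np
from h import *
c=robot.read_camera("top");np.savez("top1.npz",**c)
cv2.imwrite("pics/top1.png",cv2.resize(c["pixels"][150:270,110:340,::-1],None,fx=3.4,fy=3.4,interpolation=cv2.INTER_CUBIC))
W=pts(c);Z=W[...,2];S=np.zeros(Z.shape,bool);S[183:232,145:170]=True
p=W[S&(Z>108)&(Z<125)];print(len(p),cv2.minAreaRect(p[:,:2].astype(np.float32)),np.median(p,0),np.polyfit(p[:,0],p[:,1],1))
S[:]=False;S[195:255,260:340]=True
m=S&(Z>3.5)&(Z<60);n,l,st,_=cv2.connectedComponentsWithStats(m.astype(np.uint8));i=1+np.argmax(st[1:,4])
p=W[l==i];print("wedge",cv2.minAreaRect(p[:,:2].astype(np.float32)))
E
python3 go.py 440 -137 330
```

```text
t: 5.3
ee_pos: [409.6, 120.9, 327.4]
tool_rot: [-3.138, -0.0, 1.582]
contact_force: [0.6, -0.3, -0.0]
finger_gap: 0.07
t: 5.8
ee_pos: [412.6, -108.9, 338.1]
tool_rot: [3.14, -0.0, 1.581]
contact_force: [0.5, 0.3, 0.4]
finger_gap: 0.502
282 ((459.6656494140625, 256.0020751953125), (115.95811462402344, 14.699952125549316), 3.3930509090423584) [458.76174044 255.2122663  114.86095174] [6.79035090e-02 2.23877653e+02]
wedge ((413.8045654296875, -76.6846694946289), (28.1572322845459, 52.249114990234375), 24.52635383605957)
t 5.85 pos [ 412.9 -113.2  338.5] rot [179.9    0.25  90.38] F [-1.  -3.6  1.6] gap 0.546
tool delta mm [-24.0, 27.0, 8.5]
```

View pics/top1.png

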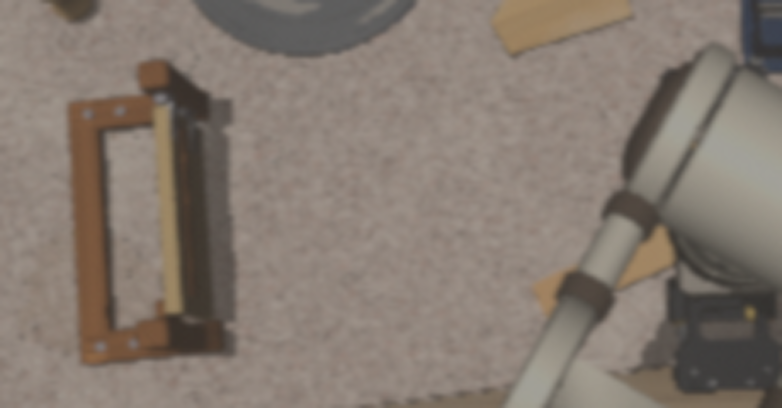

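```bash
python3 - <<'E'
from workcell import robot
from h import *
np.set_printoptions(precision=3,suppress=True)
c=load("top1.npz");W=pts(c);Z=W[...,2]
# runner edges per row by saturation, rays on z=16
hsv=cv2.cvtColor(c["pixels"],cv2.COLOR_RGB2HSV);
E=[];F=[]
for v in range(192,243):
    r=hsv[v,125:146,1].astype(int);m=np.where(r>80)[0]
    if len(m)>4:E.append(ray(c,125+m[0]-.5,v,16));F.append(ray(c,125+m[-1]+.5,v,16))
E=np.array(E);F=np.array(F);print("rear/front edge",np.polyfit(E[:,0]-450,E[:,1],1),np.polyfit(F[:,0]-450,F[:,1],1),len(E))
# panel top edges: rear edge & front edge on z=116
A=[];B=[]
for v in range(185,238):
    m=np.where((Z[v,150:175]>110)&(Z[v,150:175]<122))[0]
    if len(m):A.append(ray(c,150+m[0]-.5,v,116.5))
A=np.array(A);print("panel rear edge",np.polyfit(A[:40,0]-450,A[:40,1],1));print(A[::6])
for v in (185,200,215,228):print(v,Z[v,152:172].round(0), hsv[v,152:172,1])
s=load("scene0.npz")
E
```

```text
rear/front edge [  0.073 351.805] [  0.071 328.37 ] 51
panel rear edge [  0.073 260.681]
[[511.482 264.39  116.5  ]
 [497.047 264.181 116.5  ]
 [482.674 263.973 116.5  ]
 [468.303 261.392 116.5  ]
 [454.054 261.191 116.5  ]
 [439.866 260.99  116.5  ]
 [425.681 258.433 116.5  ]
 [411.614 258.239 116.5  ]
 [397.551 255.698 116.5  ]]
185 [ 13.  14.  17.  15. 118. 115. 117. 111. 116. 115. 103.  82.  68.  62.
  53.  47.   8.  10.   1.  -4.] [117 111 102  91  90  90  87  74  49  37  45  53  48  30  29  32  42  45
  45  39]
200 [  0.  -3.  -4.   2. 115. 117. 117. 114. 113. 111. 103.  93.  92.  89.
  61.  49.  41.  28.  12.  -2.] [35 34 37 44 70 87 90 90 87 77 68 83 84 66 58 61 60 55 41 39]
215 [  1.   0.  -3.  -1.  -2. 119. 116. 117. 118. 116. 115. 104.  93.  90.
  89.  62.  52.  38.  29.  12.] [36 37 37 38 51 75 88 90 89 88 79 71 78 83 66 58 60 60 54 42]
228 [ -0.  -0.   0.  -2.   1.  -2. 119. 114. 114. 111. 116. 111.  99.  91.
  89.  91.  60.  46.  36.  24.] [42 42 40 37 39 53 76 89 89 89 86 76 75 87 86 72 61 63 58 49]
```

```bash
python3 -m handwheel '[[[-0.012,0.014,0],-7,0.2],[[-0.012,0.013,0],-7,0.2],[[0,0,0],-7.4,0.2],[[0,0,0],0,0.2]]' 25; python3 go.py 439.7 -137.2 196; python3 - <<'E'
from h import *
W=pts(load("top0.npz"))
for u,v in[(345,185),(335,185),(360,185),(345,170),(345,150),(386,210)]:print(u,v,W[v,u].round())
E
```

```text
t: 6.25
ee_pos: [441.7, -129.1, 337.7]
tool_rot: [3.141, -0.0, 1.955]
contact_force: [-0.0, -0.7, -0.3]
finger_gap: 0.8
t 6.25 pos [ 441.7 -129.1  337.7] rot [ 1.7999e+02 -3.0000e-02  1.1201e+02] F [-0.  -0.7 -0.3] gap 0.8
tool delta mm [-6.8, -4.9, 141.7]
345 185 [ 510. -195.   52.]
335 185 [ 511. -171.   50.]
360 185 [ 510. -233.   49.]
345 170 [ 549. -198.   48.]
345 150 [ 595. -196.   73.]
386 210 [ 449. -304.    9.]
```

```bash
python3 -m handwheel '[[[-0.007,-0.005,0.04],0,0.3],[[0,0,0.04],0,0.3],[[0,0,0.03],0,0.3],[[0,0,0.02],0,0.3],[[0,0,0.012],0,0.3]]'; python3 -m handwheel '[[[0,0,0],0,0.3]]'; python3 go.py 439.7 -137.2 196
```

```text
t: 6.75
ee_pos: [438.6, -136.5, 194.0]
tool_rot: [-3.14, -0.003, 1.952]
contact_force: [0.1, 0.6, 0.9]
finger_gap: 0.7
t: 6.85
ee_pos: [438.8, -136.7, 194.6]
tool_rot: [-3.14, -0.003, 1.953]
contact_force: [-0.1, 0.0, -0.2]
finger_gap: 0.7
t 6.85 pos [ 438.8 -136.7  194.6] rot [-1.7990e+02 -1.5000e-01  1.1192e+02] F [-0.1  0.  -0.2] gap 0.7
tool delta mm [-0.8, 0.7, -1.4]
```

```bash
python3 -m handwheel '[[[0,0,0],0,0.6],[[0,0,0],0,0.8],[[0,0,0],0,1],[[0,0,0],0,1],[[0,0,0],0,1]]' 25; python3 -m handwheel '[[[0,0,0],0,1],[[0,0,0],0,1],[[0,0,0],0,1]]'; python3 go.py 440 78 198
```

```text
t: 7.35
ee_pos: [439.7, -137.4, 196.5]
tool_rot: [3.141, 0.001, 1.955]
contact_force: [-0.0, -0.3, 2.4]
finger_gap: 0.323
t: 7.65
ee_pos: [439.7, -137.4, 196.4]
tool_rot: [3.141, 0.001, 1.955]
contact_force: [-0.9, 0.1, 5.7]
finger_gap: 0.33
t 7.65 pos [ 439.7 -137.4  196.4] rot [1.7997e+02 4.0000e-02 1.1201e+02] F [-0.9  0.1  5.7] gap 0.33
tool delta mm [199.6, 81.0, -1.6]
```

```bash
python3 -m handwheel '[[[0,0,-0.005],0,1],[[0,0,0],6,1],[[0,0,0],6,1],[[0,0,0],5.8,1],[[0,0,0],0,1]]'; python3 go.py 440 70 201
```

```text
t: 8.15
ee_pos: [439.1, -137.1, 200.6]
tool_rot: [-3.141, -0.001, 1.644]
contact_force: [0.0, 0.1, -2.1]
finger_gap: 0.322
t 8.15 pos [ 439.1 -137.1  200.6] rot [-1.7995e+02 -3.0000e-02  9.4190e+01] F [ 0.   0.1 -2.1] gap 0.322
tool delta mm [206.5, 16.0, -0.4]
```

```bash
python3 -m handwheel '[[[0.03,0.003,0],0,1],[[0.04,0.003,0],0,1],[[0.04,0.003,0],0,1],[[0.04,0.003,0],0,1],[[0.035,0.003,0],0,1]]';python3 -m handwheel '[[[0.02,0.001,0],0,1],[[0,0,0],0,1],[[0,0,0],0,1]]'; python3 - <<'E'
from workcell import robot
from h import *
for n in("scene","top"):
    c=robot.read_camera(n);np.savez(f"{n}2.npz",**c)
    r=c["pixels"][110:240,100:320] if n=="scene" else c["pixels"][150:270,110:340]
    cv2.imwrite(f"pics/{n}2.png",cv2.resize(r[:,:,::-1],None,fx=3.4,fy=3.4,interpolation=cv2.INTER_CUBIC))
E
python3 go.py 440 78 196
```

```text
t: 8.65
ee_pos: [440.2, 50.1, 200.7]
tool_rot: [-3.141, -0.0, 1.647]
contact_force: [0.9, -0.6, -2.4]
finger_gap: 0.325
t: 8.95
ee_pos: [440.2, 68.3, 200.7]
tool_rot: [-3.141, 0.0, 1.647]
contact_force: [0.4, 0.2, -2.5]
finger_gap: 0.325
t 9.05 pos [440.4  67.6 200.8] rot [-1.7999e+02  1.0000e-02  9.4210e+01] F [-0.3  1.2 -2. ] gap 0.324
tool delta mm [10.5, 0.4, 4.8]
```

View pics/scene2.png

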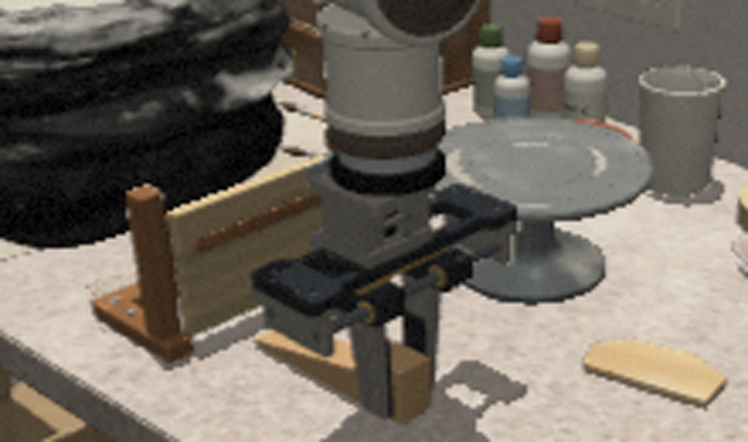

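View pics/top2.png

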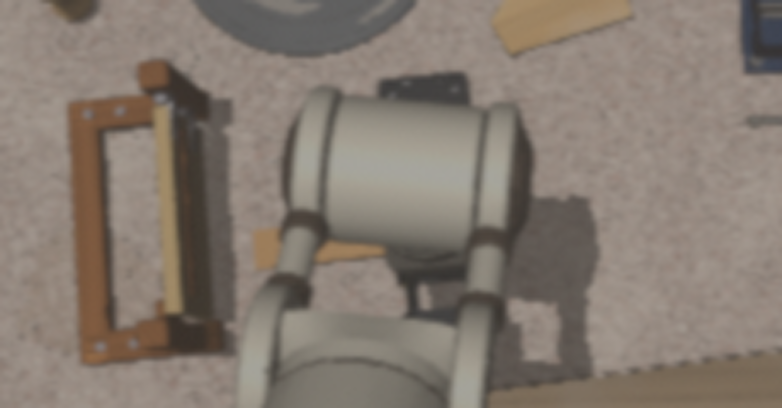

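```bash
python3 - <<'E'
from h import *
c=load("top2.npz")
print("tip",ray(c,110+255/3.4,150+248/3.4,8))
E
python3 -m handwheel '[[[0,0,0.0045],0,1],[[0,0,0],0,1],[[0,0,0],0,1]]'; python3 -m handwheel '[[[0.01,0,0],0,1],[[0.005,0,0],0,1],[[0,0,0],0,1]]';python3 -m handwheel '[[[0.005,0,0],0,1],[[0.005,0,0],0,1],[[0,0,0],0,1]]'
```

```text
tip [428.85641377 214.38162189   8.        ]
t: 9.35
ee_pos: [440.5, 67.7, 196.3]
tool_rot: [3.141, 0.0, 1.644]
contact_force: [0.1, -1.0, 0.1]
finger_gap: 0.325
t: 9.65
ee_pos: [439.1, 84.2, 196.4]
tool_rot: [-3.141, -0.001, 1.645]
contact_force: [-0.5, 1.3, 1.1]
finger_gap: 0.323
t: 9.95
ee_pos: [438.4, 93.9, 196.4]
tool_rot: [-3.142, -0.0, 1.645]
contact_force: [-0.8, 0.8, -0.2]
finger_gap: 0.328
```

```bash
python3 -m handwheel '[[[0.008,0,0],0,1],[[0.008,0,0],0,1],[[0.004,0,0],0,1],[[0,0,0],0,1]]';python3 -m handwheel '[[[0.003,0,0],0,1],[[0.003,0,0],0,1],[[0,0,0],0,1]]';python3 -m handwheel '[[[0.002,0,0],0,1],[[0.0,0,0],0,1],[[0,0,0],0,1]]'
```

```text
t: 10.35
ee_pos: [436.9, 114.0, 196.3]
tool_rot: [-3.141, -0.001, 1.645]
contact_force: [0.1, 1.1, 0.9]
finger_gap: 0.325
t: 10.65
ee_pos: [436.5, 119.5, 196.4]
tool_rot: [-3.142, -0.0, 1.644]
contact_force: [0.1, 0.9, -0.3]
finger_gap: 0.325
t: 10.95
ee_pos: [436.4, 121.3, 196.4]
tool_rot: [-3.142, -0.0, 1.644]
contact_force: [0.2, 1.2, -0.3]
finger_gap: 0.325
```

```bash
for i in 1; do python3 -m handwheel '[[[0.002,0,0],0,1],[[0.0,0,0],0,1],[[0,0,0],0,1]]';python3 -m handwheel '[[[0.002,0,0],0,1],[[0.0,0,0],0,1],[[0,0,0],0,1]]';python3 -m handwheel '[[[0.002,0,0],0,1],[[0.0,0,0],0,1],[[0,0,0],0,1]]';python3 -m handwheel '[[[0.002,0,0],0,1],[[0.0,0,0],0,1],[[0,0,0],0,1]]'; done | grep -E 'ee_pos|contact'
```

```text
ee_pos: [436.3, 123.3, 196.4]
contact_force: [0.3, 0.3, -0.7]
ee_pos: [436.1, 125.3, 196.4]
contact_force: [-1.0, 0.4, -0.7]
ee_pos: [436.0, 127.3, 196.4]
contact_force: [0.4, 0.9, -0.4]
ee_pos: [435.8, 129.3, 196.4]
contact_force: [-0.0, 0.4, -1.0]
```

```bash
(python3 -m handwheel '[[[0.002,0,0],0,1],[[0.0,0,0],0,1],[[0,0,0],0,1]]';python3 -m handwheel '[[[0.0015,0,0],0,1],[[0.0,0,0],0,1],[[0,0,0],0,1]]';python3 -m handwheel '[[[0.0015,0,0],0,1],[[0.0,0,0],0,1],[[0,0,0],0,1]]') | grep -E 'ee_pos|contact'
```

```text
ee_pos: [435.7, 131.3, 196.4]
contact_force: [0.2, 0.9, -0.9]
ee_pos: [435.6, 132.7, 196.4]
contact_force: [0.3, 0.4, -0.3]
ee_pos: [435.5, 134.2, 196.4]
contact_force: [-0.4, 0.9, -0.6]
```

```bash
(python3 -m handwheel '[[[0.0015,0,0],0,1],[[0.0,0,0],0,1],[[0,0,0],0,1]]';python3 -m handwheel '[[[0.0015,0,0],0,1],[[0.0,0,0],0,1],[[0,0,0],0,1]]';python3 -m handwheel '[[[0.0015,0,0],0,1],[[0.0,0,0],0,1],[[0,0,0],0,1]]') | grep -E 'ee_pos|contact'
```

```text
ee_pos: [435.4, 135.7, 196.4]
contact_force: [-0.1, 0.2, -1.1]
ee_pos: [435.3, 136.8, 196.4]
contact_force: [-0.1, -5.4, -0.3]
ee_pos: [435.5, 137.6, 196.5]
contact_force: [-0.1, -11.1, 0.6]
```

```bash
python3 -m handwheel '[[[0.0009,0,0],0,1],[[0.0,0,0],0,1],[[0,0,0],0,1]]'; python3 - <<'E'
from workcell import robot
print(robot.read_state()["contact_force"])
E
```

```text
t: 14.25
ee_pos: [435.5, 138.0, 196.6]
tool_rot: [-3.142, 0.005, 1.646]
contact_force: [-0.3, -14.7, 1.8]
finger_gap: 0.325
[ -0.29866942 -14.74035174   1.75974174]
```

```bash
(python3 -m handwheel '[[[-0.001,0,0],0,1],[[-0.001,0,0],0,1],[[0,0,0],0,1]]';python3 -m handwheel '[[[-0.0007,0,0],0,1],[[0,0,0],0,1],[[0,0,0],0,1]]') | grep -E 'ee_pos|contact'
```

```text
ee_pos: [435.3, 137.2, 196.3]
contact_force: [0.5, -5.2, -0.3]
ee_pos: [435.3, 137.0, 196.3]
contact_force: [0.3, -1.4, -2.0]
```

```bash
python3 -m handwheel '[[[0,0,0],0,0.55],[[0,0,0],0,0.5],[[0,0,0],0,0.4],[[0,0,0],0,0.35],[[0,0,0],0,0.35]]'; python3 -m handwheel '[[[0,0,0],0,0.35],[[0,0,-0.01],0,0.35],[[0,0,-0.02],0,0.35],[[0,0,-0.03],0,0.35]]'; python3 -m handwheel '[[[-0.03,0,-0.04],0,0.35],[[-0.04,0,-0.04],0,0.35],[[-0.05,0,-0.04],0,0.35],[[-0.05,0,-0.04],0,0.35],[[-0.05,0,0],0,0.35]]';python3 -m handwheel '[[[-0.05,0,0],0,0.35],[[-0.05,0,0],0,0.35],[[-0.05,0,0],0,0.35],[[-0.03,0,0],0,0.35],[[0,0,0],0,0.35]]'; python3 - <<'E'
from workcell import robot
from h import *
for n in("scene","top"):
    c=robot.read_camera(n);np.savez(f"{n}3.npz",**c)
    r=c["pixels"][110:240,100:320] if n=="scene" else c["pixels"][150:270,110:340]
    cv2.imwrite(f"pics/{n}3.png",cv2.resize(r[:,:,::-1],None,fx=3.4,fy=3.4,interpolation=cv2.INTER_CUBIC))
W=pts(c);Z=W[...,2];S=np.zeros(Z.shape,bool);S[150:270,170:290]=True
p=W[S&(Z>38)&(Z<50)];print("heel",len(p),cv2.minAreaRect(p[:,:2].astype(np.float32)),p.mean(0))
m=S&(Z>6)&(Z<50)
p=W[m];print("wedge",cv2.minAreaRect(p[:,:2].astype(np.float32)),cv2.fitLine(p[:,:2].astype(np.float32),cv2.DIST_HUBER,0,.01,.01).ravel())
A=[]
for v in range(185,238):
    q=np.where((Z[v,150:175]>110)&(Z[v,150:175]<122))[0]
    if len(q):A.append(ray(c,150+q[0]-.5,v,116.5))
A=np.array(A);print("panel rear edge",np.polyfit(A[:40,0]-450,A[:40,1],1))
E
```

```text
t: 15.35
ee_pos: [435.3, 136.9, 196.4]
tool_rot: [3.142, -0.0, 1.644]
contact_force: [-1.2, -0.1, 0.4]
finger_gap: 0.65
t: 15.75
ee_pos: [434.5, 136.8, 256.3]
tool_rot: [-3.138, -0.0, 1.644]
contact_force: [0.9, -0.2, -0.1]
finger_gap: 0.653
t: 16.25
ee_pos: [450.3, -57.3, 400.2]
tool_rot: [3.132, 0.004, 1.646]
contact_force: [1.3, 0.1, 0.0]
finger_gap: 0.649
t: 16.75
ee_pos: [462.3, -238.9, 394.9]
tool_rot: [3.141, 0.001, 1.64]
contact_force: [-0.4, 0.9, -0.5]
finger_gap: 0.651
heel 182 ((421.2734375, 185.15203857421875), (41.01852798461914, 139.75537109375), 19.004066467285156) [432.05351586 143.35788577  43.80136485]
wedge ((474.0284118652344, 94.752197265625), (254.0692138671875, 356.25714111328125), 10.273192405700684) [  0.63003033  -0.77657056 481.23087    125.848564  ]
panel rear edge [7.26044700e-02 2.60626962e+02]
```

View pics/scene3.png

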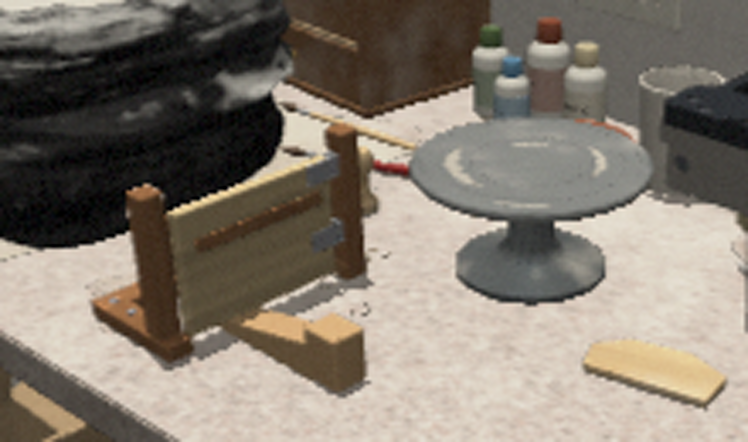

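View pics/top3.png

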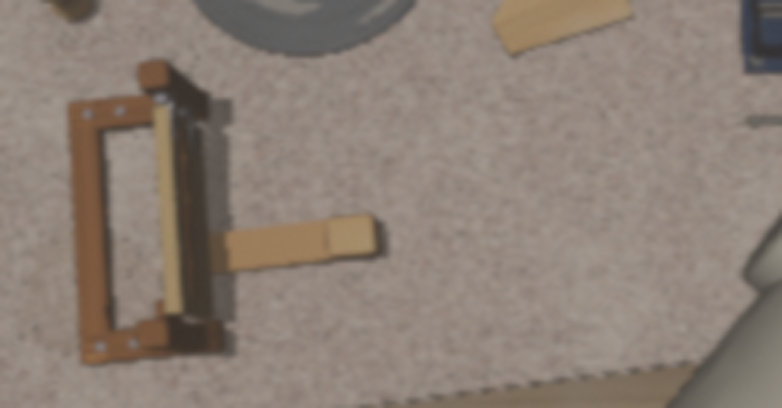

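```bash
python3 - <<'E'
from workcell import robot
from h import *
c=load("top3.npz");W=pts(c);Z=W[...,2];S=np.zeros(Z.shape,bool);S[205:235,200:225]=True
p=W[S&(Z>38)&(Z<50)];print("heel",len(p),cv2.minAreaRect(p[:,:2].astype(np.float32)),np.median(p,0))
print(robot.read_state()["contact_force"],robot.read_state()["t"])
robot.sign_off()
E
```

```text
heel 171 ((434.8134460449219, 136.90037536621094), (29.94552230834961, 35.61539840698242), 3.363511800765991) [434.19278537 137.07647178  43.82301659]
[0.61138156 0.60467195 0.92355358] 16.85
the job is handed in; nothing more can be done
```

I swung the panel shut against its stop, drove the wedge in from the front under the free half with a last push of about 15 N, relaxed the arm, let go and backed away. I handed the job in at about 16.9 s; no verdict was reported.

**Last checks:**
- **Panel:** its rear edge is parallel to the frame's runner (slope 0.073 for both), so it is shut. That slope did not change after I let go.
- **Wedge:** the heel is at (435, 137) mm, where I released it, within about 1° of square to the screen. By calculation the thin end is about 30 mm past the panel's mid-plane.
- **Bystanders:** I did not re-measure the rib or the ring cutter after the start, but no move brought the gripper to either.
- **Gripper:** it is clear of everything, with about 1 N on the force reading, which is noise level.

**Disagreements and limits:**
- The post tops suggested the frame was turned by only about 0.01 rad, while the runner and panel edges gave 0.07 rad. I used the runner and panel.
- I pressed the panel on its stop with up to about 45 N, using the fingertips, which was harder than needed.
- The force between wedge and panel cannot be read directly. I inferred it from the wrist push of about 15 N.

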